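# Mesh the grinder cup with its drive and press to run

### The job

Take the tall grinder cup out of the caddy, turn it so that the cross of fins under it meshes with the cross slot in the grinder's drive, slide it home and push it down against the spring until its flange is on the grinder's top. The grinder only runs while it is pressed, so finish while still holding the cup upright and pressed fully down; do not let go. Leave the short cup in the caddy and do not disturb the other things.

Things in the scene. Friction and masses are not known exactly. Their poses are not given: they have to be found in the camera images.
- cup_tall: Tall grinder cup, 116 mm high, about 180 g, in either well of the caddy at any yaw. Origin: lowest point of its stem, on its axis, z up. Stem, 0 to 28 mm: a cross of two fins 36 mm long, 8 mm thick, along its x and y axes, the lowest 4 mm tapering to an edge. Black flange, 66 mm across, 28 to 34 mm. Steel body, 46 x 46 mm, to 112 mm. Black cap 41 x 41 mm.
- cup_tall_grip (a point): On the tall cup's axis, 87 mm above its stem's lowest point, axes as the cup's: a good height to grip. The body is square here, 46 mm across its flat faces, which look along x and y, as the fins run; so the faces show how the hidden fins stand, and a quarter turn gives the same fit.
- cup_short: Short cup, 86 mm high; like the tall cup, but its steel body reaches only from 34 to 82 mm above its stem's lowest point (its origin). It stands in the other well, and stays there.
- caddy: Fixed light wooden caddy, 90 x 210 x 40 mm (x, y, z); origin at the centre of its underside. Two round wells 45 mm across, through its top plate, at y = -55 and +55 mm in its frame. Flanges rest on its top at 40 mm, so the stems' lowest points are 12 mm above the worktop.
- grinder: Fixed round white grinder base, 132 mm in diameter at the foot, 118 mm at the top, 90 mm high; origin at the centre of its underside. In the middle of the top is the drive, a round metal disc of 51 mm diameter, flush with the top.
- socket (a point): Centre of the drive's mouth, 90 mm above the worktop, z up; turns with the drive, which stands at any angle and turns about z against 0.06 N m of friction. Its cross slot has arms along this point's x and y axes, 11 mm wide, 42 mm long, open below. A sprung pin, 14 mm across, waits in the middle of the slot, its top 18 mm below the mouth.
- grinder_switch (a joint): How far the sprung pin is pushed down (m): 0 released, 0.010 when the cup's flange is on the grinder's top. It pushes back with about 6 N at 0 and 13 N at 0.010, so the cup's weight does not press it; the cup's stem meets it after 18 mm in the slot.
- salt_shaker: Glass salt shaker, 44 mm in diameter, 90 mm high, bystander; origin at the centre of its underside.
- coffee_pod: Coffee pod, 53 mm in diameter, 34 mm high, bystander; origin at the centre of its underside.
- keys: Bunch of keys lying flat, 84 x 118 x 8 mm, bystander; origin at the centre of its underside.

How it is judged:
By the outcome, as a careful person would: the job done as asked, in the order asked, and still so for the second after the job is handed in, while the arm keeps its last pose, push and grip.
It also fails if it takes over 40 s, if anything falls off the work surface, if the arm or the gripper's body presses on something with over 40 N, if the wrist force passes 120 N, or if a joint passes its speed limit or range.

### The arm

A 6-joint arm with a two-finger parallel gripper is mounted at the origin on a cart in front of the work surface, level with it; the furniture and walls round the work are solid. World frame = base frame: x ahead of the robot, y to its left, z up, the work surface at z = 0. Lengths are in mm, angles in rad, forces in N, time in s.
With the tool pointing down it reaches from about 300 to 825 mm from the base axis. Payload 5.4 kg.
Tool frame: the origin (TCP) lies between the finger pads; the fingertips stand r.nose_length ahead of it and the grasp point (between the pads) lies 11 mm behind it (r.nose_length is the distance from the TCP to the fingertips, in mm); z points along the fingers, y is the line along which they close (so a half turn about z gives the same grasp; the last joint's range is limited). The gripper opens to 92 mm and grips with 3 to 60 N. Pads are 20 mm wide; open, the fingers measure 128 mm over their backs; the gripper's body (75 mm by 189 mm) begins 69 mm behind the grasp point.
Start: joints at [-1.497, 0.158, 1.597, -0, 1.386, -0.21], TCP at [160.98, -551.989, 185.301] pointing down, gripper open.
Joint ranges: [-2.91, 2.91], [-0.94, 2.29], [0.18, 2.7], [-1.29, 4.43], [0.17, 2.64], [-3, 3]. Speed limits (rad/s): [2.57, 2.57, 3.14, 3.14, 3.14, 3.14].

### API

Orientations are given as a unit quaternion [x, y, z, w].
In Python, from station import r, imaging, ticket gives the robot as it stands. The module is installed in compiled form; this text tells all that it offers.
- The arm moves only by the tool send_rows, never from a script. Its argument "moves" is a list of rows, each a list of 2 entries, a list of its own where there are three numbers: the shift along the world's x, y, z each as a share of 0.05 m, from -1 to 1, then the turn, a rotation vector about the world's x, y, z each as a share of 5 degrees, from -1 to 1. A call has 1 to 10 rows; each row shifts and turns the commanded pose from where the row before left it; what a row does not reach is not made up. A row lasts 1/8 s, in which the tool goes at most 62.5 mm and 10.7 degrees, less where a joint would pass 70% of its speed; a pose out of reach is approached as far as the arm can. A call with a number of a shift or a turn outside -1 to 1 is refused whole. A call with a gripper value outside its range is refused whole. "hand" is the closure, from 0 (fully open) to 1 (shut), set as the call begins (left out, the last holds). The fingers move at their own pace and stop on an object; "grip_force" is the grip in N (left out, the last holds). Time passes only in rows, so rows that do not move let the fingers close. It gives the time, the measured TCP pose, the force, the opening and the grip force at its end, in the units of the state.
- r.get_obs(): the state, without advancing time (a new reading comes with each control period).
- imaging.get_image(name): name is "scene" or "top" or "wrist"; returns the picture (384x512x3 uint8, red, green, blue); there is no depth.
- imaging.camera_params(name): a dict with "camera_matrix" (3x3 intrinsics, pixels), "R" (3x3) and "t" (3): a world point X has camera coordinates R X + t. Camera axes: x right, y down, z forward; pixel columns grow to the right and rows downward; lengths in mm; the calibration is good to about 2 mm. A picture is of the moment at which its call begins: read the wrist's pose just before it. camera_params takes no time and is no camera call; for the wrist camera it gives the pose at the moment of the call.
- ticket.job_done(): hands the job in; it is judged then, once.
The state is a dict: "clock": time; "joints": joint angles; "joint_vel": joint speeds; "joint_torque": joint torques, N m; "position": TCP position; "ee_rot": TCP orientation; "contact_force": force on the tool from outside, world axes, zero at the start; "torque": the same for the moment, N m; "opening": opening from 0.0 (shut) to 1.0 (fully open); "finger_force": force on a finger pad.
Only numpy, scipy, OpenCV 4.12 (cv2) and the standard library are available. Lean on these libraries where they do the work, as an engineer would, in place of code of your own. Each camera call takes 0.05 s, during which the arm holds its last target. There are 200 camera calls.

## Working session

There is one attempt and no reset: what is moved stays moved. The work goes in short steps, Python scripts to look and compute and a tool call to move; the robot and the scene stay as the last step left them, time stands still between calls to the robot, and variables do not carry over. Pictures are saved under pics/ and viewed, at most 10 in all, crops included, and the job is handed in when it is done.

Besides the shell and the picture viewer there is one more tool, called after ">>>" by a JSON object that holds its "fn" and its "kwargs". send_rows: Moves the arm, as the interface text tells. Its arguments: {"type":"object","properties":{"moves":{"type":"array"},"hand":{"type":"number"},"grip_force":{"type":"number"}},"required":["moves"]}

```bash
mkdir -p pics; python3 - <<'E'
from station import r, imaging
import cv2, numpy as np
o=r.get_obs(); print({k:np.round(v,3) for k,v in o.items()}, r.nose_length)
for n in ("scene","top"):
    im=imaging.get_image(n); p=imaging.camera_params(n)
    print(n,np.round(p["camera_matrix"],1).tolist(),np.round(p["R"],3).tolist(),np.round(p["t"],1))
    cv2.imwrite(f"pics/{n}0.png",im[:,:,::-1])
a=cv2.imread("pics/top0.png"); cv2.imwrite("pics/top0x.png",cv2.resize(a,(800,600),interpolation=cv2.INTER_CUBIC))
E
```

```text
{'clock': np.float64(0.0), 'joints': array([-1.497,  0.159,  1.598,  0.   ,  1.386, -0.21 ]), 'joint_vel': array([ 0.001, -0.   , -0.   , -0.001, -0.   ,  0.001]), 'joint_torque': array([ 1.0000e-03, -3.8557e+01, -3.2211e+01,  7.0000e-02,  3.8000e-02,
       -0.0000e+00]), 'position': array([ 160.931, -551.306,  184.305]), 'ee_rot': array([ 0.99 ,  0.141,  0.   , -0.001]), 'contact_force': array([-0.358, -0.142, -0.035]), 'torque': array([ 0.022,  0.046, -0.006]), 'finger_force': np.float64(0.0), 'opening': np.float64(0.999)} 8.0
scene [[498.1, 0.0, 256.0], [0.0, 498.1, 197.9], [0.0, 0.0, 1.0]] [[-0.647, -0.763, 0.016], [-0.499, 0.407, -0.765], [0.577, -0.503, -0.643]] [359.2 340.8 815.1]
top [[398.3, 0.0, 257.5], [0.0, 398.3, 195.1], [0.0, 0.0, 1.0]] [[0.012, -0.999, 0.039], [-0.987, -0.018, -0.159], [0.16, -0.037, -0.986]] [ -2.5 572.8 888.7]
```

View pics/top0x.png

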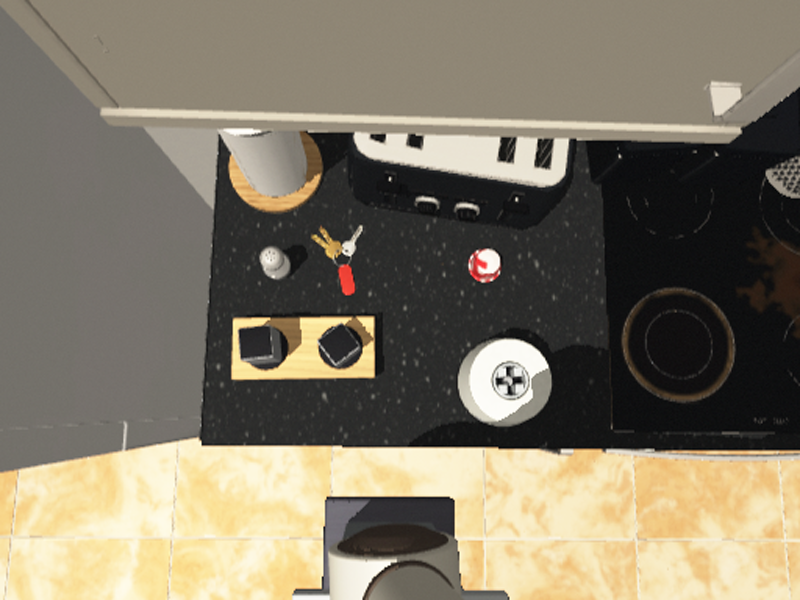

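View pics/scene0.png

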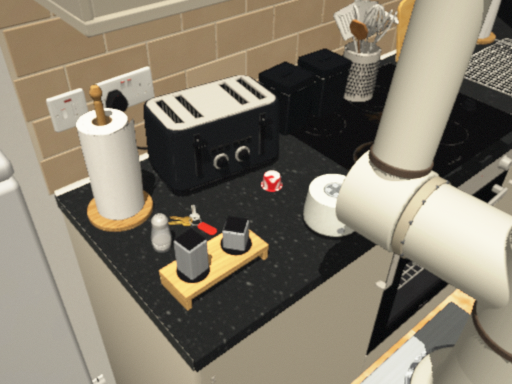

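The tall cup is in the left well (top0x about (260,343)), the short cup is at (340,345), and the grinder drive is at (511,380). I'll enlarge the cups and the drive.

```bash
python3 - <<'E'
import cv2, numpy as np
a=cv2.imread("pics/top0.png")
# cups: cols 145..245, rows 195..250 ; drive: cols 285..360 rows 210..275
c=cv2.resize(a[195:250,143:243],(800,440),interpolation=cv2.INTER_CUBIC)
cv2.imwrite("pics/c1.png",c)
d=cv2.resize(a[225:263,305:349],(704,608),interpolation=cv2.INTER_CUBIC)[:600]
cv2.imwrite("pics/c2.png",d)
E
```

```text
(no output)
```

View pics/c1.png

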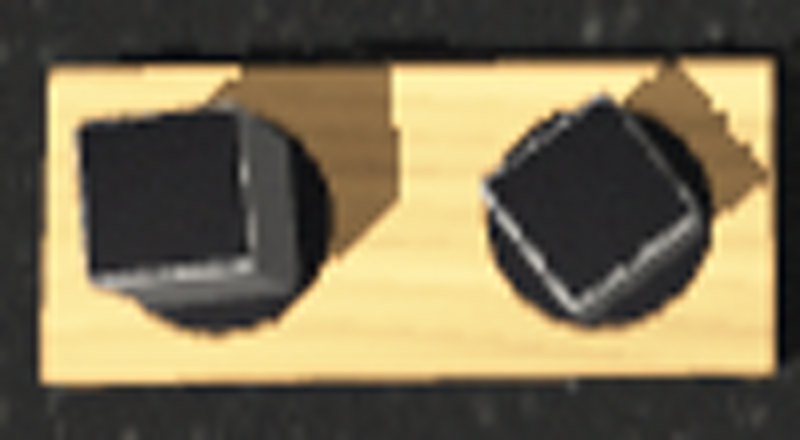

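View pics/c2.png

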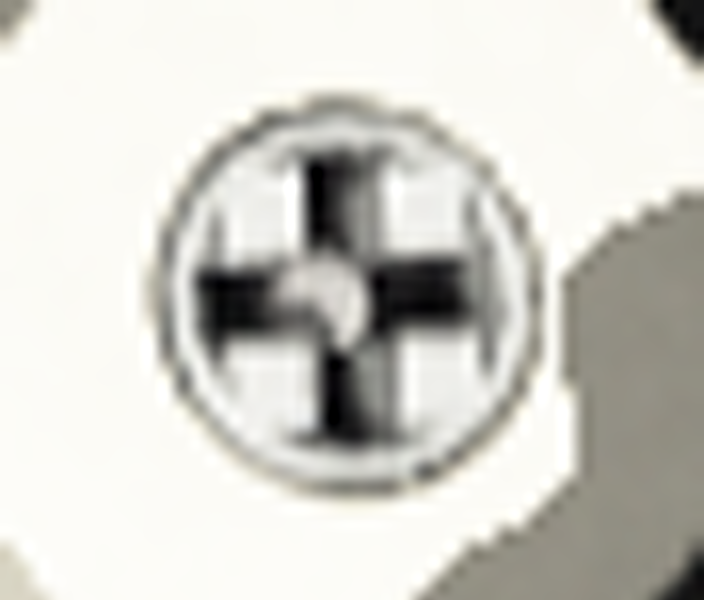

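The cap's top corners and the slot arms are readable, so I'll compute the poses. In c1, the tall cap corners are (80,128), (240,107), (250,264) and (92,275). In c2, the arm ends are (341,150), (359,440), (203,303) and (460,290).

```bash
cat > h.py <<'E'
import numpy as np
from station import r, imaging
def ray(n,px,z,p=None):
    p=p or imaging.camera_params(n); K,R,t=map(np.array,(p["camera_matrix"],p["R"],p["t"]))
    px=np.atleast_2d(px).astype(float); d=np.c_[px,np.ones(len(px))]@np.linalg.inv(K).T@R
    c=-R.T@t; return c+d*((z-c[2])/d[:,2])[:,None]
def proj(n,X,p=None):
    p=p or imaging.camera_params(n); K,R,t=map(np.array,(p["camera_matrix"],p["R"],p["t"]))
    q=(np.atleast_2d(X)@R.T+t)@K.T; return q[:,:2]/q[:,2:]
def un(uv,s,off): return (np.array(uv,float)+.5)/s-.5+np.array(off)
E
python3 - <<'E'
from h import *
np.set_printoptions(precision=1,suppress=True)
def rep(name,X):
    d=np.roll(X,-1,0)-X; print(name,X[:,:2].mean(0),np.linalg.norm(d,axis=1),np.degrees(np.arctan2(d[:,1],d[:,0]))%90)
o1=(143,195)
rep("tall cap",ray("top",un([(80,128),(240,107),(250,264),(92,275)],8,o1),128))
rep("short cap rim z94",ray("top",un([(485,188),(604,97),(700,212),(580,315)],8,o1),96))
print("flanges",ray("top",un([(214,216),(599,213)],8,o1),46))
rep("caddy",ray("top",un([(48,66),(775,58),(777,372),(40,383)],8,o1),40))
print("flange edge",ray("top",un([(331,216),(220,333)],8,o1),46))
D=ray("top",un([(341,150),(359,440),(203,303),(460,290),(155,296),(545,296),(350,97),(350,495)],16,(305,225)),90)
print(D); v=D[1]-D[0];h=D[3]-D[2]; print(np.degrees([np.arctan2(v[1],v[0]),np.arctan2(h[1],h[0])])%90, D[4:6].mean(0),D[6:8].mean(0),D[:2].mean(0),D[2:4].mean(0))
p=imaging.camera_params("wrist");R,t=p["R"],p["t"];print(-R.T@t,p["camera_matrix"],R)
E
```

```text
tall cap [505.7 206.5] [41.9 41.6 40.9 38.9] [8.6 6.2 4.9 7.6]
short cap rim z94 [508.1  96.9] [40.8 41.4 42.9 43.5] [38.9 40.9 41.8 38.1]
flanges [[507.4 208.5  46. ]
 [510.   98.1  46. ]]
caddy [508.1 152.7] [211.5  91.8 211.   91.7] [1.7 1.5 1.6 1.7]
flange edge [[507.9 175.1  46. ]
 [473.9 205.2  46. ]]
[[ 481.5 -144.7   90. ]
 [ 441.7 -146.6   90. ]
 [ 460.1 -125.2   90. ]
 [ 462.4 -161.    90. ]
 [ 461.  -118.6   90. ]
 [ 461.8 -172.8   90. ]
 [ 488.8 -146.1   90. ]
 [ 434.2 -145.2   90. ]]
[2.7 3.6] [ 461.4 -145.7   90. ] [ 461.5 -145.7   90. ] [ 461.6 -145.6   90. ] [ 461.3 -143.1   90. ]
[ 225.2 -532.8  383.4] [[343.7   0.  256.2]
 [  0.  343.7 181.2]
 [  0.    0.    1. ]] [[ 0.3 -1.  -0. ]
 [-0.9 -0.3  0.2]
 [-0.2 -0.1 -1. ]]
```

Tall cup is at about (506.5, 207.6) with yaw about 6.8°. The drive is at about (461.4, -145.6) with yaw about 3°. I'll pass over the grinder for a close wrist view on the way.

>>> {"fn": "send_rows", "kwargs": {"moves": [[[0.54,0.81,0.13],[0,0,-0.19]],[[0.54,0.81,0.13],[0,0,-0.19]],[[0.54,0.81,0.13],[0,0,-0.19]],[[0.54,0.81,0.13],[0,0,-0.19]],[[0.54,0.81,0.13],[0,0,-0.19]],[[0.54,0.81,0.13],[0,0,-0.19]],[[0.54,0.81,0.13],[0,0,-0.19]],[[0.54,0.81,0.13],[0,0,-0.19]],[[0.54,0.81,0.13],[0,0,-0.19]],[[0.54,0.81,0.13],[0,0,-0.19]]], "hand": 0}}

```text
clock: 1.35
position: [431.4, -145.4, 250.2]
ee_rot: [0.998, 0.059, -0.0, -0.0]
contact_force: [0.2, -0.6, 0.5]
opening: 0.998
finger_force: 0.0
```

>>> {"fn": "send_rows", "kwargs": {"moves": [[[0,0,0],[0,0,0]],[[0,0,0],[0,0,0]]]}}

```text
clock: 1.6
position: [430.5, -147.2, 249.8]
ee_rot: [0.998, 0.059, -0.001, -0.0]
contact_force: [-0.1, 0.7, -0.3]
opening: 0.999
finger_force: 0.0
```

```bash
python3 - <<'E'
from h import *; import cv2,pickle
np.set_printoptions(precision=2,suppress=True)
o=r.get_obs(); p=imaging.camera_params("wrist"); im=imaging.get_image("wrist")
pickle.dump(p,open("w1.pkl","wb"))
cv2.imwrite("pics/w1.png",im[:,:,::-1])
q=proj("wrist",[[461.4,-145.6,90]],p)[0]; print(o["position"],o["ee_rot"],o["joints"],q,-p["R"].T@p["t"])
x0,y0=int(q[0])-45,int(q[1])-34; print(x0,y0)
M=im[y0:y0+68,x0:x0+90,::-1]; cv2.imwrite("pics/w1c.png",cv2.resize(M,None,fx=8,fy=8,interpolation=cv2.INTER_CUBIC))
E
```

```text
[ 430.54 -147.17  249.82] [ 1.    0.06 -0.   -0.  ] [-0.6  -0.2   1.82 -0.    1.52  0.86] [258.29 133.07] [ 497.16 -138.97  448.72]
213 99
```

View pics/w1c.png

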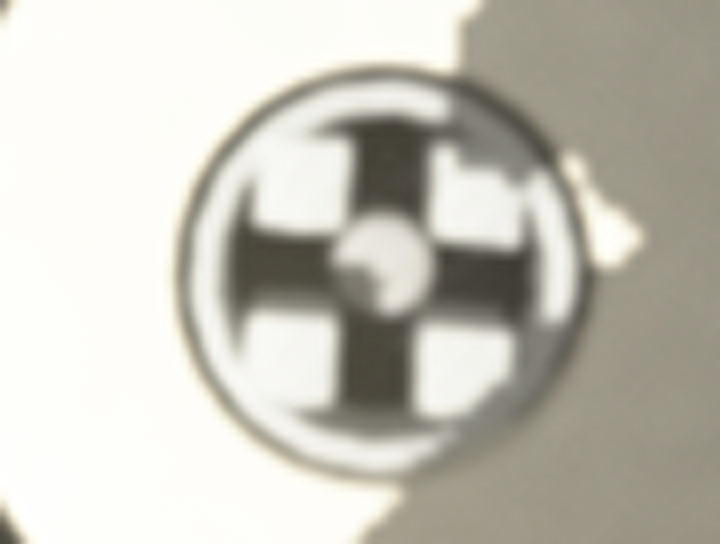

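The drive disc is centred near (385,273) in the crop. Its slot arms run (391,140)-(375,408) and (247,268)-(519,283).

```bash
python3 - <<'E'
from h import *; import pickle
np.set_printoptions(precision=2,suppress=True)
p=pickle.load(open("w1.pkl","rb"))
D=ray("",un([(391,140),(375,408),(247,268),(519,283),(180,273),(590,273),(385,65),(385,482)],8,(213,99)),90,p)
v=D[1]-D[0];h=D[3]-D[2]; print(np.degrees([np.arctan2(v[1],v[0]),np.arctan2(h[1],h[0])])%90, D[4:6].mean(0),D[6:8].mean(0),D[:2].mean(0),D[2:4].mean(0),np.linalg.norm(D[5]-D[4]))
E
```

```text
[3.54 3.66] [ 462.09 -148.03   90.  ] [ 461.55 -148.09   90.  ] [ 461.73 -147.8    90.  ] [ 461.74 -147.82   90.  ] 53.228163022763106
```

>>> {"fn": "send_rows", "kwargs": {"moves": [[[0.14,0.886,0],[0,0,0]],[[0.14,0.886,0],[0,0,0]],[[0.14,0.886,0],[0,0,0]],[[0.14,0.886,0],[0,0,0]],[[0.14,0.886,0],[0,0,0]],[[0.14,0.886,0],[0,0,0]],[[0.14,0.886,0],[0,0,0]],[[0.14,0.886,0],[0,0,0]],[[0,0,0],[0,0,0]],[[0,0,0],[0,0,0]]]}}

```text
clock: 2.9
position: [487.1, 205.9, 249.9]
ee_rot: [0.998, 0.058, -0.0, 0.0]
contact_force: [0.2, -0.1, 0.5]
opening: 1.003
finger_force: 0.0
```

```bash
python3 - <<'E'
from h import *; import cv2,pickle
np.set_printoptions(precision=2,suppress=True)
o=r.get_obs(); p=imaging.camera_params("wrist"); im=imaging.get_image("wrist")
pickle.dump(p,open("w2.pkl","wb"))
cv2.imwrite("pics/w2.png",im[:,:,::-1])
q=proj("wrist",[[506.5,207.6,128]],p)[0]; print(o["position"],o["ee_rot"],o["joints"],q,-p["R"].T@p["t"])
x0,y0=int(q[0])-60,max(0,int(q[1])-45); print(x0,y0)
M=im[y0:y0+90,x0:x0+120,::-1]; cv2.imwrite("pics/w2c.png",cv2.resize(M,None,fx=6,fy=6,interpolation=cv2.INTER_CUBIC))
E
```

```text
[487.08 205.86 249.91] [ 1.    0.06 -0.    0.  ] [ 0.17  0.    1.64 -0.    1.5   1.63] [256.76 149.32] [553.66 214.11 448.83]
196 104
```

View pics/w2c.png

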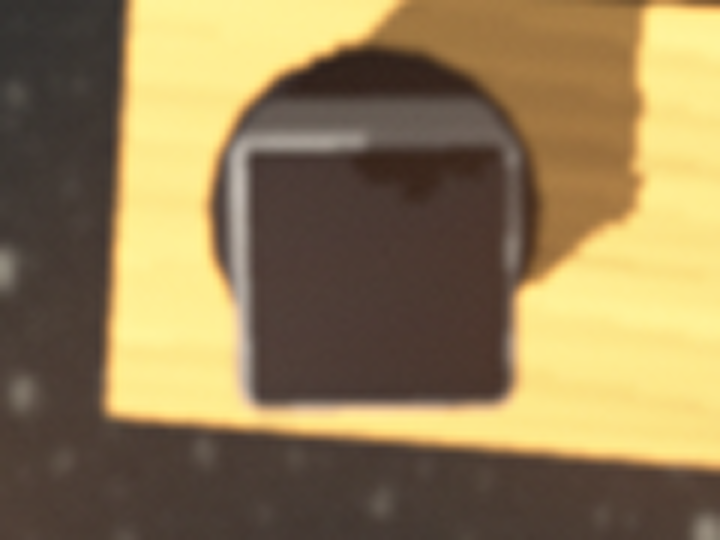

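```bash
python3 - <<'E'
from h import *; import pickle
np.set_printoptions(precision=2,suppress=True)
p=pickle.load(open("w2.pkl","rb"))
X=ray("",un([(247,150),(505,148),(512,402),(255,405)],6,(196,104)),128,p)
d=np.roll(X,-1,0)-X; print(X.mean(0),np.linalg.norm(d,axis=1),np.degrees(np.arctan2(d[:,1],d[:,0]))%90)
F=ray("",un([(210,205),(540,205)],6,(196,104)),46,p);print(F,F.mean(0))
E
```

```text
[506.15 205.55 128.  ] [39.83 40.1  40.86 40.24] [7.13 9.22 7.36 7.74]
[[504.41 237.96  46.  ]
 [511.91 174.02  46.  ]] [508.16 205.99  46.  ]
```

>>> {"fn": "send_rows", "kwargs": {"moves": [[[0.4,0.02,-0.4],[0,0,0.1]],[[0,0,-0.7],[0,0,0]],[[0,0,-0.7],[0,0,0]],[[0,0,-0.7],[0,0,0]],[[0,0,-0.5],[0,0,0]],[[0,0,-0.24],[0,0,0]],[[0,0,0],[0,0,0]],[[0,0,0],[0,0,0]]]}}

```text
clock: 3.95
position: [508.1, 208.2, 89.7]
ee_rot: [0.998, 0.063, 0.001, -0.0]
contact_force: [0.9, 0.3, 0.6]
opening: 1.001
finger_force: 0.0
```

>>> {"fn": "send_rows", "kwargs": {"moves": [[[0,0,0],[0,0,0]],[[0,0,0],[0,0,0]],[[0,0,0],[0,0,0]],[[0,0,0],[0,0,0]],[[0,0,0],[0,0,0]],[[0,0,0],[0,0,0]],[[0,0,0],[0,0,0]],[[0,0,0],[0,0,0]]], "hand": 1, "grip_force": 40}}

```text
clock: 4.95
position: [507.1, 208.2, 88.4]
ee_rot: [0.998, 0.063, 0.0, 0.0]
contact_force: [0.8, -2.7, 1.6]
opening: 0.493
finger_force: 40.0
```

>>> {"fn": "send_rows", "kwargs": {"moves": [[[0,0,0.2],[0,0,0]],[[0,0,0.4],[0,0,0]],[[0,0,0.6],[0,0,0]],[[0,0,0.6],[0,0,0]],[[0,0,0.5],[0,0,0]],[[0,0,0.1],[0,0,0]]]}}

```text
clock: 5.7
position: [507.9, 209.0, 210.4]
ee_rot: [0.998, 0.063, 0.002, -0.0]
contact_force: [1.0, 0.2, -2.8]
opening: 0.497
finger_force: 40.0
```

>>> {"fn": "send_rows", "kwargs": {"moves": [[[-0.09,-0.71,0],[0,0,-0.07]],[[-0.09,-0.71,0],[0,0,-0.07]],[[-0.09,-0.71,0],[0,0,-0.07]],[[-0.09,-0.71,0],[0,0,-0.07]],[[-0.09,-0.71,0],[0,0,-0.07]],[[-0.09,-0.71,0],[0,0,-0.07]],[[-0.09,-0.71,0],[0,0,-0.07]],[[-0.09,-0.71,0],[0,0,-0.07]],[[-0.09,-0.71,0],[0,0,-0.07]],[[-0.09,-0.71,0],[0,0,-0.07]]]}}

```text
clock: 6.95
position: [461.1, -147.1, 207.0]
ee_rot: [0.999, 0.033, -0.001, -0.001]
contact_force: [-0.4, 0.2, -2.9]
opening: 0.492
finger_force: 40.0
```

>>> {"fn": "send_rows", "kwargs": {"moves": [[[0,0,0],[0,0,0]],[[0,0,0],[0,0,0]],[[0,0,0],[0,0,0]]]}}

```text
clock: 7.32
position: [461.9, -145.5, 207.9]
ee_rot: [0.999, 0.033, -0.0, -0.0]
contact_force: [-0.7, 0.3, -1.4]
opening: 0.492
finger_force: 40.0
```

```bash
python3 - <<'E'
from h import *; import cv2,pickle
np.set_printoptions(precision=2,suppress=True)
o=r.get_obs(); p=imaging.camera_params("wrist"); im=imaging.get_image("wrist"); s=imaging.get_image("scene")
pickle.dump(p,open("w3.pkl","wb"))
cv2.imwrite("pics/w3.png",im[:,:,::-1]);cv2.imwrite("pics/s3.png",s[:,:,::-1])
print(o["position"],o["ee_rot"],o["opening"],o["contact_force"])
P=o["position"]; q=proj("wrist",[P+[0,0,40],[461.7,-147,90]],p); print(q, proj("scene",[P+[0,0,0]]))
x0,y0=130,0
c=proj("scene",[P])[0].astype(int); S=s[c[1]-80:c[1]+120,c[0]-100:c[0]+100,::-1]
A=cv2.resize(im[:,:,::-1],(400,300));B=cv2.resize(S,(400,400),interpolation=cv2.INTER_CUBIC)
print(c); canvas=np.zeros((400,800,3),np.uint8);canvas[:300,:400]=A;canvas[:B.shape[0],400:]=B;cv2.imwrite("pics/m3.png",canvas)
E
```

```text
[ 461.93 -145.47  207.89] [ 1.    0.03 -0.   -0.  ] 0.4922323484295968 [-0.71  0.26 -1.45]
[[256.59 236.53]
 [258.03 170.9 ]] [[341.15 145.3 ]]
[341 145]
```

View pics/m3.png

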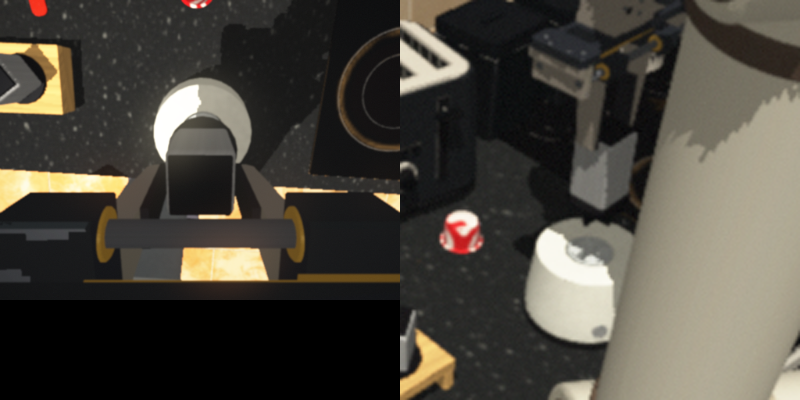

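The wrist picture shows the held cup upright, with its cap at about (201,185), over the grinder. I'll enlarge this to measure the cup's place in the hand.

```bash
python3 - <<'E'
import cv2
a=cv2.imread("pics/w3.png")[135:285,180:340]; cv2.imwrite("pics/w3c.png",cv2.resize(a,(640,600),interpolation=cv2.INTER_CUBIC))
E
```

```text
(no output)
```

View pics/w3c.png

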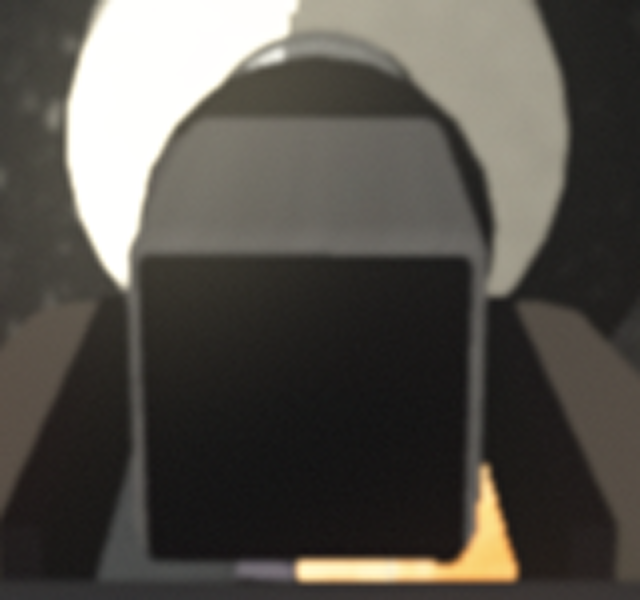

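```bash
python3 - <<'E'
from h import *; import pickle
np.set_printoptions(precision=2,suppress=True)
p=pickle.load(open("w3.pkl","rb"))
X=ray("",un([(140,253),(472,255),(468,556),(150,558)],4,(180,135)),248,p)
d=np.roll(X,-1,0)-X; print(X,X.mean(0),np.linalg.norm(d,axis=1),np.degrees(np.arctan2(d[:,1],d[:,0]))%90)
print("flange far edge z166", ray("",un([(318,57)],4,(180,135)),166,p), "body/flange line", ray("",un([(195,118),(437,118)],4,(180,135)),166,p))
print("disc far edge",ray("",un([(320,34)],4,(180,135)),90,p), "rim L/R",ray("",un([(66,130),(570,130)],4,(180,135)),90,p))
E
```

```text
[[ 480.5  -123.97  248.  ]
 [ 482.94 -163.85  248.  ]
 [ 443.16 -167.17  248.  ]
 [ 440.15 -126.8   248.  ]] [ 461.69 -145.45  248.  ] [39.96 39.92 40.48 40.45] [3.5  4.77 4.26 4.02]
flange far edge z166 [[ 493.67 -145.19  166.  ]] body/flange line [[ 481.29 -124.09  166.  ]
 [ 484.19 -167.1   166.  ]]
disc far edge [[ 487.96 -146.67   90.  ]] rim L/R [[ 461.4   -88.72   90.  ]
 [ 469.37 -206.83   90.  ]]
```

```bash
python3 - <<'E'
from h import *; import cv2
np.set_printoptions(precision=2,suppress=True)
T=None;L=[]
for i in range(8):
    o=r.get_obs(); p=imaging.camera_params("wrist"); im=imaging.get_image("wrist")
    g=np.float32(im[10:130,:,1]); c=-p["R"].T@p["t"]
    if T is None: T=g
    print(o["position"],c, np.array(cv2.phaseCorrelate(T,g)[0])); L.append(o["position"])
print(np.mean(L,0),np.std(L,0),o["clock"])
E
```

```text
[ 462.04 -145.7   208.16] [ 528.82 -140.92  407.12] [-0. -0.]
[ 462.08 -145.84  208.25] [ 528.83 -141.05  407.21] [-0.18  0.05]
[ 462.09 -145.98  208.28] [ 528.82 -141.2   407.26] [-0.33  0.01]
[ 462.1  -146.13  208.34] [ 528.81 -141.34  407.29] [-0.45  0.04]
[ 462.07 -146.27  208.33] [ 528.79 -141.46  407.31] [-0.59  0.07]
[ 462.06 -146.34  208.33] [ 528.77 -141.57  407.31] [-0.67  0.02]
[ 462.02 -146.45  208.34] [ 528.76 -141.67  407.31] [-0.73  0.03]
[ 462.02 -146.49  208.34] [ 528.75 -141.74  407.3 ] [-0.78  0.01]
[ 462.06 -146.15  208.3 ] [0.03 0.27 0.06] 7.775
```

>>> {"fn": "send_rows", "kwargs": {"moves": [[[0.01,-0.024,-0.2],[0,0,0]],[[0,0,-0.3],[0,0,0]],[[0,0,-0.2],[0,0,0]],[[0,0,0],[0,0,0]],[[0,0,0],[0,0,0]],[[0,0,0],[0,0,0]],[[0,0,0],[0,0,0]],[[0,0,0],[0,0,0]],[[0,0,0],[0,0,0]]]}}

```text
clock: 8.95
position: [462.5, -147.8, 173.4]
ee_rot: [0.999, 0.033, 0.0, 0.0]
contact_force: [0.3, 0.2, -2.3]
opening: 0.49
finger_force: 40.0
```

>>> {"fn": "send_rows", "kwargs": {"moves": [[[0,0,-0.04],[0,0,0]],[[0,0,-0.04],[0,0,0]],[[0,0,-0.04],[0,0,0]],[[0,0,0],[0,0,0]],[[0,0,0],[0,0,0]]]}}

```text
clock: 9.57
position: [462.5, -147.8, 167.3]
ee_rot: [0.999, 0.033, 0.0, -0.0]
contact_force: [0.5, -0.2, -1.7]
opening: 0.493
finger_force: 40.0
```

>>> {"fn": "send_rows", "kwargs": {"moves": [[[0,0,-0.04],[0,0,0]],[[0,0,-0.04],[0,0,0]],[[0,0,-0.02],[0,0,0]],[[0,0,0],[0,0,0]]]}}

```text
clock: 10.07
position: [462.4, -147.7, 162.2]
ee_rot: [0.999, 0.033, -0.0, -0.0]
contact_force: [0.5, 0.2, -1.6]
opening: 0.49
finger_force: 40.0
```

```bash
python3 -c "
from station import r
o=r.get_obs();print(o['position'],o['contact_force'],o['torque'])"
```

```text
[ 462.41364198 -147.69017125  162.19187466] [ 0.5061419   0.1778182  -1.57401447] [ 0.04650237 -0.01433723  0.0157629 ]
```

>>> {"fn": "send_rows", "kwargs": {"moves": [[[0,0,-0.04],[0,0,0]],[[0,0,-0.04],[0,0,0]],[[0,0,-0.04],[0,0,0]],[[0,0,0],[0,0,0]]]}}

```text
clock: 10.58
position: [462.1, -147.3, 155.6]
ee_rot: [0.999, 0.033, -0.0, -0.001]
contact_force: [-1.2, 2.5, -1.7]
opening: 0.493
finger_force: 39.9
```

>>> {"fn": "send_rows", "kwargs": {"moves": [[[0,0,-0.04],[0,0,0]],[[0,0,-0.04],[0,0,0]],[[0,0,-0.04],[0,0,0]],[[0,0,0],[0,0,0]]]}}

```text
clock: 11.08
position: [462.1, -147.5, 149.9]
ee_rot: [0.999, 0.033, -0.0, -0.0]
contact_force: [-1.2, 3.6, -2.4]
opening: 0.49
finger_force: 39.9
```

It has meshed: about 16 mm into the slot with only a small side force. I'll ease it sideways slightly and press down.

>>> {"fn": "send_rows", "kwargs": {"moves": [[[-0.006,0.012,-0.04],[0,0,0]],[[0,0,-0.04],[0,0,0]],[[0,0,-0.04],[0,0,0]],[[0,0,0],[0,0,0]]]}}

```text
clock: 11.58
position: [462.9, -147.4, 145.5]
ee_rot: [0.999, 0.033, 0.001, 0.0]
contact_force: [-1.1, 4.2, 5.2]
opening: 0.493
finger_force: 39.9
```

>>> {"fn": "send_rows", "kwargs": {"moves": [[[0,0,-0.04],[0,0,0]],[[0,0,-0.04],[0,0,0]],[[0,0,-0.02],[0,0,0]],[[0,0,0],[0,0,0]]]}}

```text
clock: 12.08
position: [463.4, -147.5, 141.3]
ee_rot: [0.999, 0.033, 0.001, 0.0]
contact_force: [-1.7, 4.7, 9.7]
opening: 0.494
finger_force: 39.9
```

>>> {"fn": "send_rows", "kwargs": {"moves": [[[-0.01,0.01,-0.04],[0,0,0]],[[0,0,-0.04],[0,0,0]],[[0,0,-0.02],[0,0,0]],[[0,0,0],[0,0,0]]], "grip_force": 55}}

```text
clock: 12.58
position: [463.7, -147.5, 138.0]
ee_rot: [0.999, 0.033, 0.002, 0.001]
contact_force: [-3.0, 5.4, 17.0]
opening: 0.491
finger_force: 55.0
```

```bash
python3 -c "
from station import r
o=r.get_obs();print(o['position'],o['contact_force'],o['torque'],o['ee_rot'])"
```

```text
[ 463.68800825 -147.45849299  137.99065948] [-2.9760038   5.38201494 16.98242413] [ 1.73983108  0.70779598 -0.03503101] [0.99945717 0.03285254 0.00224364 0.00102413]
```

>>> {"fn": "send_rows", "kwargs": {"moves": [[[-0.02,0.02,-0.04],[0,0,0]],[[0,0,0],[0,0,0]],[[0,0,0],[0,0,0]]]}}

```text
clock: 12.95
position: [463.9, -147.4, 137.9]
ee_rot: [0.999, 0.033, 0.004, 0.002]
contact_force: [-4.0, 6.1, 24.1]
opening: 0.49
finger_force: 55.0
```

```bash
python3 - <<'E'
from h import *; import cv2
np.set_printoptions(precision=3,suppress=True)
s=imaging.get_image("scene");t=imaging.get_image("top");w=imaging.get_image("wrist")
o=r.get_obs();print(o['position'],o['contact_force'],o['torque'],o['ee_rot'],o["opening"])
c=proj("scene",[[462,-147,110]])[0].astype(int)
S=cv2.resize(s[c[1]-60:c[1]+60,c[0]-50:c[0]+50,::-1],(400,480),interpolation=cv2.INTER_CUBIC)
W=cv2.resize(w[80:280,160:327,::-1],(400,480),interpolation=cv2.INTER_CUBIC)
cv2.imwrite("pics/end.png",np.hstack([S,W]))
E
```

```text
[ 463.885 -147.402  137.942] [-3.528  6.104 24.569] [1.745 0.952 0.021] [0.999 0.033 0.004 0.002] 0.49072318355283656
```

View pics/end.png

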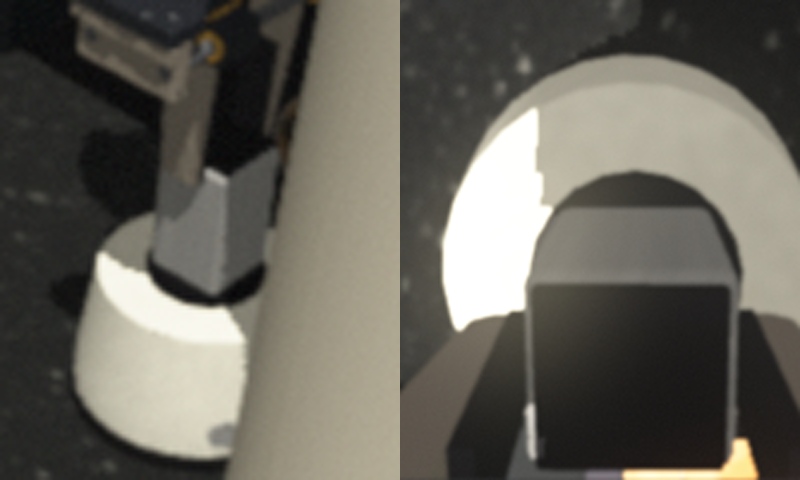

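The flange is seated on the grinder's top. The height stopped at 137.9 mm while the push rose from 17 N to 24 N, and the cup is upright with about 0.5° of tilt. I'll hand it in.

```bash
python3 -c "
from station import ticket
print(ticket.job_done())"
```

```text
the job is handed in; nothing more can be done
None
```

The tall cup is meshed in the grinder drive, pressed down until its flange is on the grinder's top, and still held upright with about 24 N; the job is handed in, though its outcome was not reported back.

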